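Put up the fold-down shelf of a dispensing pump

TASK

Get the pump's fold-down shelf ready for use: swing its folded support leg out, on past the spring catch, until it is hard against its stop, and keep it pressed there for a moment, with about 10 N. Then fold the upright shelf down until it rests level on the leg, and let go. Push steadily by feel and do not force the leg or the shelf, and leave the loose things around as they are.

Things in the scene. Friction and masses are not known exactly. Their poses are not given: they have to be found in the camera images.
- pump_unit: Fixed stainless dispensing pump: housing 220 deep (own x, 0 to +220), 180 wide (own y, -90 to +90), 125 mm high. Origin: on the table, at the middle of the foot of the front face. The front looks to -x; z up. Its top between shelf and tower is open but for a small vial.
- pump_tower (a point): Top of the pump tower at the rear of the housing: 85 deep (unit's x 130 to 215), 170 wide, top 290 mm above the table; its rotor reaches forward to x = 108, its carrying handle up to 340 mm.
- leg: The support leg: a stainless gate 185 mm long on a vertical hinge. Origin: on the hinge axis at table height, at (-20, +45) mm in the unit's frame. Own x runs from hinge to toe, z up. Folded, x points along the unit's -y, beside the front; it swings out clockwise seen from above, towards its own -y. Starts 0 to 20 degrees open. Stiff hinge: 1.5 N at the toe; it stays where left. Over 30 N on it is too much.
- leg_toe (a point): On the leg's toe, x = 174 mm, 95 mm above the table, in its middle plane. The toe is an upright 22 mm long (x), 20 mm thick (y), z 7 to 119 mm; the top rail is 16 mm thick, z 95 to 119. Folded, the last 50 mm of the leg stick out past the housing's side, so it can be pushed from behind, on its +y side.
- catch: Sprung ball catch on the quadrant plate under the leg, 100 mm from the hinge axis; origin: centre of its 16 mm ball, 33 mm high. The leg must be pushed over it at 57 degrees open; felt for 5 degrees either side, it takes about 8 to 12 N at the toe. Past it the leg is free again up to its stop.
- stop_block: The leg's stop: a steel block 12 x 24 x 40 mm on the quadrant plate, holding an 8 mm thick set screw along the unit's y, 55 mm high, whose 12 mm ball end meets the leg's lower rail 100 mm from the hinge axis. The screw is set differently on each unit, which is not measured: the leg stops somewhere between 82 and 92 degrees open. Steel on steel, it does not yield. Origin: middle of the block's foot.
- leg_pad (a point): Top of the leg's black rubber pad that bears the shelf: 20 mm across, at x = 153 mm on the leg, 125 mm above the table. It gives about 1 mm for each 9 N.
- flap: The shelf: stainless plate 150 wide (own y), 6 mm thick (x 0 to 6), z 4 to 205 mm, on a horizontal hinge. Origin: hinge axis, middle, at (0, +15, 125) mm in the unit's frame. Own z runs from hinge to free edge. Its x = 0 face looks forward and becomes the underside; 8 mm lips along both sides of the other face, which looks to the tower. Starts upright within 9 degrees, folds towards the unit's -x.
- flap_edge (a point): Middle of the shelf's free edge, 205 mm from its hinge. The friction hinge holds the shelf wherever it is left: about 4 to 5 N at this edge moves it when upright, 2 N near level. It is level, resting on the leg's pad, at 90 degrees from upright. Over 30 N on it is too much.
- vial_a: Bystander: glass vial, 29 mm across, 58 mm high, on the housing's top. Origin: centre of its underside.
- vial_b: Bystander: the same vial, on the table in front of the unit. Origin: centre of its underside.
- vial_pot: Bystander: heavy dark round shielding pot with a knobbed lid, 62 mm across, 100 mm high, in front of the unit. Origin: centre of its underside.
- syringe_shield: Bystander: syringe in a dark tubular shield, lying along its own x, 130 mm long, 30 mm wide and 26 mm high. Origin: under the middle of the shield.
- dish: Bystander: open steel dish, 110 x 170 x 28 mm. Origin: centre of its underside.
- saline: Bystander: clear bottle, 58 mm across, 125 mm high. Origin: centre of its underside.
- tongs: Bystander: steel tongs lying along their own x, 245 mm long, 36 mm wide, 8 mm high. Origin: under their middle.

How it is judged:
By the outcome, as a careful person would: the job done as asked, in the order asked, and still so for the second after the job is handed in, with the robot touching nothing.
It also fails if it takes over 70 s, if anything falls off the work surface, if the arm or the gripper's body presses on something with over 40 N, if the wrist force passes 120 N, or if a joint passes its speed limit or range.

ROBOT

A 6-joint arm with a two-finger parallel gripper is mounted at the origin on the work surface. World frame = base frame: x ahead of the robot, y to its left, z up, the work surface at z = 0. Lengths are in m, angles in degrees, forces in N, time in s.
With the tool pointing down it reaches from about 0.275 to 0.725 m from the base axis. Payload 15.9 kg.
Tool frame: the origin (TCP) lies midway between the tips of the shut fingers; the grasp point (between the pads) lies 19 mm behind it; z points along the fingers, y is the direction in which the jaws open and shut (so a half turn about z gives the same grasp; the last joint's range is limited). The gripper opens to 85 mm and grips with 20 to 120 N. Pads are 22 mm wide; open, the fingers measure 114 mm over their backs; the gripper's body (76 mm by 85 mm) begins 54 mm behind the grasp point. The pads swing forward as they close: fully open they stand 13 mm farther back than shut.
Start: joints at [64.171, 12.198, -1.971, 75.831, 0, 90], TCP at [0.218, 0.45, 0.231] pointing down, gripper open.
Joint ranges: [-170.91, 170.91], [-42.67, 98.43], [-65.05, 77.54], [-120.47, 116.71], [-90, 82.35], [-180, 180]. Speed limits (degrees/s): [108.29, 108.29, 136.94, 147.25, 180, 180].

INTERFACE

Orientations are given as a 3x3 rotation matrix whose columns are the frame's x, y, z axes.
In Python, from bench import telemetry, viewer, close_job gives the robot as it stands. The module is installed in compiled form; this text tells all that it offers.
- The arm moves only by the tool step_arm, never from a script. Its argument "increments" is a list of rows, each a list of 7 numbers: the shift along the tool's x, y, z in mm, then the turn, a rotation vector about the tool's x, y, z in degrees, then the opening, from 0 (shut) to 1 (fully open). In form: [[tx, ty, tz, rx, ry, rz, jaw], ...]. A call has 1 to 20 rows; each row shifts and turns the commanded pose from where the row before left it, along the tool's axes as they then stand; what a row does not reach is not made up. A row lasts 1/12 s, in which the tool goes at most 41.7 mm and 7.16 degrees, less where a joint would pass 70% of its speed; a pose out of reach is approached as far as the arm can. A call with a gripper value outside its range is refused whole. The fingers move at their own pace and stop on an object; "grip_force" is the grip in N (left out, the last holds). Time passes only in rows, so rows that do not move let the fingers close. It gives the time, the measured TCP pose, the force and the opening at its end, in the units of the state.
- telemetry.get_obs(): the state, without advancing time (a new reading comes with each control period).
- viewer.get_image(name): name is "side" or "top"; returns the picture (384x512x3 uint8, red, green, blue); there is no depth.
- viewer.camera_params(name): a dict with "fx", "fy", "cx", "cy" (pixels), "rvec" (rotation vector, rad) and "tvec" (3), from world to camera coordinates, as OpenCV has them. Camera axes: x right, y down, z forward; pixel columns grow to the right and rows downward; lengths in m; the calibration is good to about 2 mm. A picture is of the moment at which its call begins. camera_params takes no time and is no camera call.
- close_job(): hands the job in, once; it reports no verdict.
The state is a dict: "clock": time; "joint_pos": joint angles; "qvel": joint speeds; "effort": joint torques, N m; "position": TCP position; "ee_rot": TCP orientation; "force": force on the tool from outside, world axes, zero at the start; "torque": the same for the moment, N m; "width": finger opening in m.
Only numpy, scipy, OpenCV 4.12 (cv2) and the standard library are available. Lean on these libraries where they do the work, as an engineer would, in place of code of your own. Each camera call takes 0.05 s, during which the arm holds its last target. There are 200 camera calls.

## Working session

There is one attempt and no reset: what is moved stays moved. The work goes in short steps, Python scripts to look and compute and a tool call to move; the robot and the scene stay as the last step left them, time stands still between calls to the robot, and variables do not carry over. Pictures are saved under pics/ and viewed, on a budget of 10 in all, crops included, one or two more only if the job needs it, and the job is handed in when it is done.

Besides the shell and the picture viewer there is one more tool, called after "Call:" as a command line: name --pt "numbers of a row" for each row, then --argument value for the rest. step_arm: Moves the arm, as the interface text tells. Its arguments: {"type":"object","properties":{"increments":{"type":"array"},"grip_force":{"type":"number"}},"required":["increments"]}

```bash
mkdir -p pics
python3 - <<'E'
from bench import telemetry, viewer
import cv2
for n in("side","top"):
    im=viewer.get_image(n)[:,:,::-1]
    cv2.imwrite(f"pics/{n}0.png",cv2.resize(im,(800,600),interpolation=cv2.INTER_CUBIC))
    cv2.imwrite(f"pics/raw_{n}0.png",im)
    print(viewer.camera_params(n))
o=telemetry.get_obs();print(o)
E
```

```text
{'fx': 361.2566557071901, 'fy': 361.2566557071901, 'cx': 256.7031626112039, 'cy': 189.93004248948938, 'rvec': array([ 1.97709826, -0.83873511,  0.46726791]), 'tvec': array([-0.39317854,  0.36964238,  0.79087841])}
{'fx': 406.01105580527843, 'fy': 406.01105580527843, 'cx': 251.3756954431801, 'cy': 192.62697820466988, 'rvec': array([ 2.21138129, -2.16524336,  0.10398695]), 'tvec': array([-0.07203081,  0.54566173,  1.28599807])}
{'clock': 0.1, 'joint_pos': array([ 6.41711638e+01,  1.22212584e+01, -2.00463357e+00,  7.58291082e+01,
        6.36796259e-05,  8.99990356e+01]), 'qvel': array([-0.04530928,  0.02537032,  0.20163429, -0.07346924, -0.0294685 ,
       -0.03250294]), 'effort': array([-1.65654008e-03, -6.87244034e+01,  4.87808168e+01,  1.22496564e-02,
       -1.48817689e-04,  6.52375775e-06]), 'position': array([0.21771492, 0.4497879 , 0.23087204]), 'ee_rot': array([[-9.00106944e-01,  4.35668813e-01, -4.19228805e-04],
       [ 4.35669014e-01,  9.00106529e-01, -8.63552768e-04],
       [ 1.12757563e-06, -9.59934843e-04, -9.99999539e-01]]), 'force': array([ 0.09697364, -0.23167859,  0.36332233]), 'torque': array([-0.0144906 , -0.00191804,  0.00180557]), 'width': 0.08544310144487587}
```

View pics/side0.png

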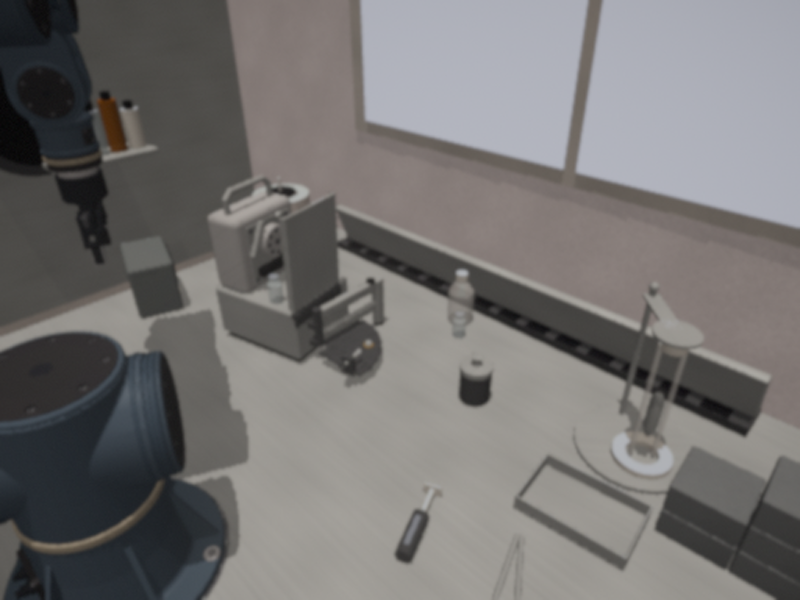

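View pics/top0.png

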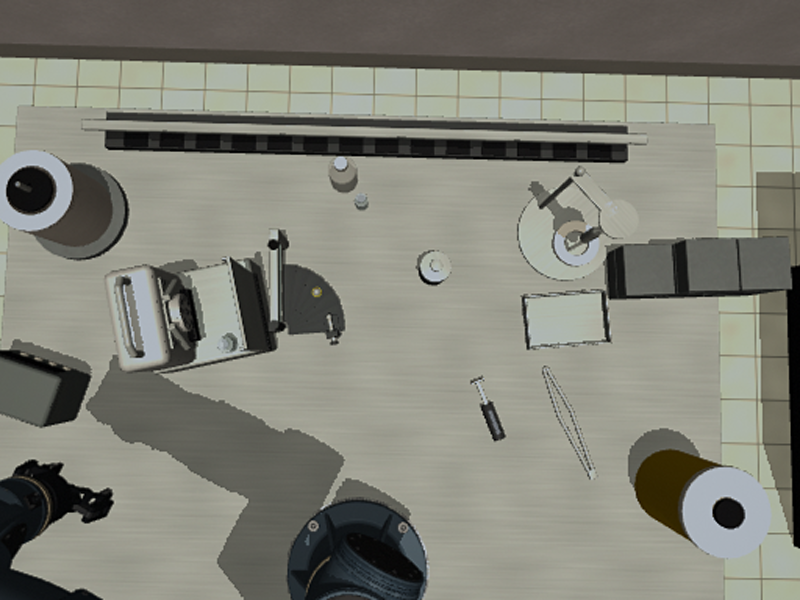

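The side view shows the pump at about (290,280), with the shelf upright and the leg near (350,305). The top view shows the leg from its hinge at about (277,325) to its toe at (277,238), the catch ball at (317,292) and the stop block near (333,325). The unit's front faces right in the image, towards world -y. I'll enlarge both for measuring.

```bash
python3 - <<'E'
import cv2,numpy as np
a=cv2.imread("pics/raw_top0.png")[140:250,60:230]; b=cv2.imread("pics/raw_side0.png")[105:250,130:260]
cv2.imwrite("pics/c_top.png",cv2.resize(a,None,fx=4.7,fy=4.7,interpolation=cv2.INTER_CUBIC))
cv2.imwrite("pics/c_side.png",cv2.resize(b,None,fx=4,fy=4,interpolation=cv2.INTER_CUBIC))
E
cat > h.py <<'E'
import numpy as np,cv2
from bench import viewer,telemetry
P={n:viewer.camera_params(n) for n in("side","top")}
def ray(n,u,v):
    p=P[n];R=cv2.Rodrigues(np.array(p["rvec"]))[0];t=np.array(p["tvec"])
    return -R.T@t, R.T@np.array([(u-p["cx"])/p["fx"],(v-p["cy"])/p["fy"],1])
def atz(n,u,v,z):
    o,d=ray(n,u,v);return o+d*(z-o[2])/d[2]
def proj(n,X):
    p=P[n];K=np.array([[p["fx"],0,p["cx"]],[0,p["fy"],p["cy"]],[0,0,1]])
    return cv2.projectPoints(np.array(X,float).reshape(-1,3),np.array(p["rvec"]),np.array(p["tvec"]),K,None)[0][:,0]
def tri(s,t):
    A=[];B=[]
    for n,q in(("side",s),("top",t)):
        o,d=ray(n,*q);d/=np.linalg.norm(d);M=np.eye(3)-np.outer(d,d);A.append(M);B.append(M@o)
    return np.linalg.solve(sum(A),sum(B))
E
```

```text
(no output)
```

View pics/c_top.png

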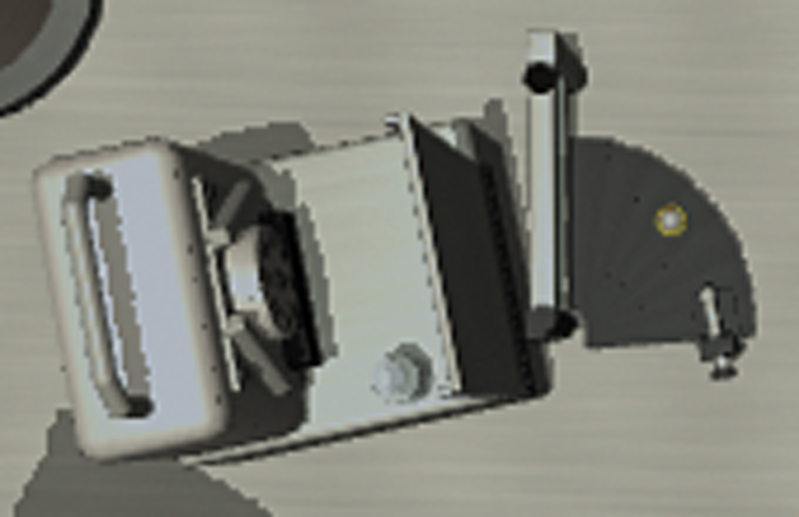

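View pics/c_side.png

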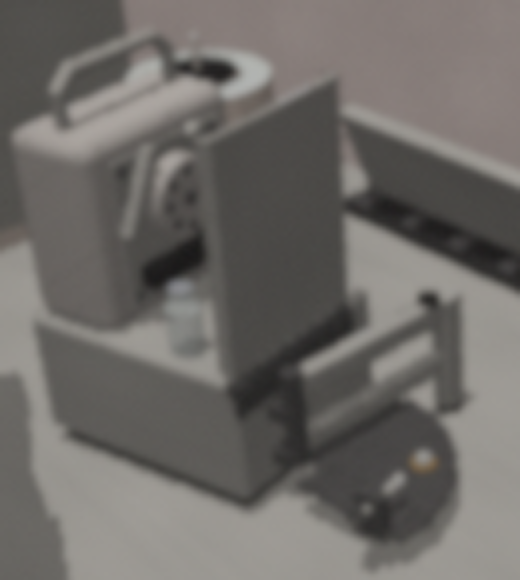

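The crops are c_top at 4.7x with offset (60,140), and c_side at 4x with offset (130,105).
- **c_top:** pad at (541,76), catch ball at (671,220), shelf top edge from (408,117) to (460,392), housing corner at (548,395).
- **c_side:** pad at (429,297), catch ball at (424,460), shelf top corners at (208,143) and (338,80), housing foot corner at (250,503).

Next I'll fit the unit's pose and the leg and shelf angles to these.

```bash
cat > fit.py <<'E'
from h import *
from scipy.optimize import least_squares
T=lambda x,y:(60+x/4.7,140+y/4.7); S=lambda x,y:(130+x/4,105+y/4)
def model(p):
    x,y,yaw,th,fl=p
    c,s=np.cos(yaw),np.sin(yaw);W=lambda q:np.array([x+c*q[0]-s*q[1],y+s*q[0]+c*q[1],q[2]])
    leg=lambda a,b,z:W((-.02-a*np.sin(th)-b*np.cos(th)*-1*-1, .045-a*np.cos(th)+b*np.sin(th),z))
    fp=lambda a,yy,z:W((a*np.cos(fl)-z*np.sin(fl), .015+yy, .125+a*np.sin(fl)+z*np.cos(fl)))
    return dict(pad=leg(.153,0,.125),ball=W((-.1039,-.0095,.037)),f1=fp(0,-.075,.205),f2=fp(0,.075,.205),
      foot=W((0,.09,0)),hinge=W((-.02,.045,.119)),toe=leg(.174,0,.095),W=W,leg=leg,fp=fp)
if __name__=="__main__":
    obs=[("top","pad",T(541,76)),("side","pad",S(429,297)),("top","ball",T(671,220)),("side","ball",S(424,460)),
     ("top","f1",T(408,117)),("top","f2",T(460,392)),("side","f1",S(338,80)),("side","f2",S(208,143)),("side","foot",S(250,503))]
    def res(p):
        m=model(p);return np.concatenate([proj(n,m[k])[0]-q for n,k,q in obs])
    r=least_squares(res,[.45,.2,np.pi/2,.1,0],loss="soft_l1")
    print(r.x,np.degrees(r.x[2:]));
    for o,e in zip(obs,res(r.x).reshape(-1,2)):print(o[:2],e.round(1))
    np.save("p.npy",r.x);m=model(r.x)
    for k,v in m.items():
        if not callable(v):print(k,v.round(4), (proj("top",v)[0]-[60,140])*4.7)
    for k,a,b in(("pad",(429,297),(541,76)),("ball",(424,460),(671,220)),("f1",(338,80),(408,117)),("f2",(208,143),(460,392))):print("tri",k,tri(S(*a),T(*b)).round(4))
    for n,uv,z in(("vial_a",T(403,372),.183),("vial_b",(361*.64,201*.64),.058),("pot",(435*.64,266*.64),.1),("saline",(342*.64,165*.64),.12)):print(n,atz("top",*uv,z).round(3))
E
python3 fit.py
```

```text
[0.52945212 0.19233305 1.7960947  0.18149298 0.01581993] [102.90864604  10.39878153   0.90641537]
('top', 'pad') [0.3 0. ]
('side', 'pad') [-0.4 -0.4]
('top', 'ball') [ 0.5 -0.2]
('side', 'ball') [-0.4 -0.6]
('top', 'f1') [ 0.3 -1.3]
('top', 'f2') [ 0.6 -0. ]
('side', 'f1') [-0.3 -2.1]
('side', 'f2') [-0.8 -1.1]
('side', 'foot') [-0.5  3.8]
pad [0.6429 0.1695 0.125 ] [542.60748258  76.005048  ]
ball [0.5619 0.0932 0.037 ] [673.40986191 218.82642172]
f1 [0.5887 0.2026 0.33  ] [409.32222468 111.05075744]
f2 [0.4425 0.1691 0.33  ] [462.65392498 391.88315508]
foot [0.4417 0.1722 0.    ] [559.09380858 394.52038813]
hinge [0.4901 0.1628 0.119 ] [546.3255388 317.6025141]
toe [0.6639 0.1704 0.095 ] [550.16087405  51.83285826]
tri pad [0.644  0.1702 0.1229]
tri ball [0.5625 0.0942 0.0335]
tri f1 [0.5878 0.2036 0.3233]
tri f2 [0.4436 0.1703 0.3261]
vial_a [0.453 0.236 0.183]
vial_b [0.746 0.009 0.058]
pot [ 0.611 -0.14   0.1  ]
saline [0.801 0.045 0.12 ]
```

Run:
```python
from fit import *
p=np.load("p.npy");m=model(p);H=m["hinge"][:2]
fold=np.degrees(p[2])-90
for nm,q in(("top",atz("top",*T(708,292),.058)),("side",atz("side",*S(404,474),.058))):
    d=q[:2]-H;a=fold-np.degrees(np.arctan2(d[1],d[0]));print(nm,q.round(3),"r",np.hypot(*d).round(3),"ang",a.round(1),"stop~",(a-8).round(1))
# wrist heights at start above TCP (image pts of full 800x600 side)
o=telemetry.get_obs()["position"]
for z in(.231,.3,.35,.4,.5,.6):print(z,(proj("side",[o[0],o[1],z])[0]*1.5625).round())
# start push TCP: leg x=.174, y=+.030
print("leg approach",m["leg"](.174,.035,.08),m["leg"](.174,-.02,.08), "flap behind",m["W"]((.035,.02,.3)),m["fp"](.006,.005,.185))
```

```text
top [0.512 0.067 0.058] r 0.099 ang 90.2 stop~ 82.2
side [0.518 0.065 0.058] r 0.101 ang 87.1 stop~ 79.1
0.231 [104. 260.]
0.3 [ 94. 227.]
0.35 [ 86. 201.]
0.4 [ 78. 174.]
0.5 [ 60. 116.]
0.6 [39. 51.]
leg approach [0.6654231 0.1354389 0.08     ] [0.66301458 0.19038614 0.08      ] flap behind [0.50213866 0.22198057 0.3       ] [0.50927114 0.19086014 0.31007177]
```

Call:
step_arm --pt "0 0 -30 0 0 0 0" --pt "0 0 -35 0 0 0 0" --pt "0 0 -35 0 0 0 0" --pt "0 0 -35 0 0 0 0" --pt "0 0 -35 0 0 0 0" --grip_force 60

```text
clock: 0.52
position: [0.2176, 0.4495, 0.4028]
ee_rot: [[-0.9, 0.436, -0.0], [0.436, 0.9, -0.0], [0.0, -0.0, -1.0]]
force: [0.8, 1.0, 0.1]
width: 0.0256
```

Call:
step_arm --pt "-20 -17.6 0 0 0 0 0" --pt "-25 -21.9 0 0 0 0 0" --pt "-25 -21.9 0 0 0 0 0" --pt "-25 -21.9 0 0 0 0 0" --pt "-25 -21.9 0 0 0 0 0" --pt "-25 -21.9 0 0 0 0 0" --pt "-25 -21.9 0 0 0 0 0" --pt "-25 -21.9 0 0 0 0 0" --pt "-25 -21.9 0 0 0 0 0" --pt "-25 -21.9 0 0 0 0 0" --pt "-25 -21.9 0 0 0 0 0" --pt "-25 -21.9 0 0 0 0 0" --pt "-25 -21.9 0 0 0 0 0" --pt "-25 -21.9 0 0 0 0 0" --pt "0 0 0 0 0 6.2 0" --pt "0 0 0 0 0 6.2 0" --pt "0 0 0 0 0 6.2 0" --pt "0 0 0 0 0 6.2 0" --pt "0 0 0 0 0 6.2 0"

```text
clock: 2.1
position: [0.3966, 0.0275, 0.4011]
ee_rot: [[-0.542, 0.84, -0.001], [0.84, 0.542, 0.0], [0.0, -0.0, -1.0]]
force: [-0.6, -0.2, 0.2]
width: -0.0
```

Call:
step_arm --pt "0 0 0 0 0 6.2 0" --pt "0 0 0 0 0 6.2 0" --pt "0 0 0 0 0 6.2 0" --pt "0 0 0 0 0 6.2 0" --pt "0 0 0 0 0 6.2 0" --pt "0 0 0 0 0 0 0"

```text
clock: 2.6
position: [0.3965, 0.0276, 0.4011]
ee_rot: [[-0.032, 0.999, -0.001], [0.999, 0.032, -0.0], [-0.0, -0.001, -1.0]]
force: [-0.0, 0.3, -0.3]
width: -0.0001
```

Call:
step_arm --pt "0 27.6 10 0 0 0 0" --pt "0 27.6 15 0 0 0 0" --pt "0 27.6 15 0 0 0 0" --pt "0 27.6 18 0 0 0 0" --pt "0 27.6 18 0 0 0 0" --pt "0 27.6 18 0 0 0 0" --pt "0 27.6 18 0 0 0 0" --pt "0 27.6 18 0 0 0 0" --pt "0 27.6 18 0 0 0 0" --pt "0 27.6 18 0 0 0 0" --pt "20 0 0 0 0 0 0" --pt "20 0 0 0 0 0 0" --pt "20 0 0 0 0 0 0" --pt "20 0 0 0 0 0 0" --pt "20 0 0 0 0 0 0" --pt "20 0 0 0 0 0 0" --pt "0 0 0 0 0 0 0"

```text
clock: 4.02
position: [0.6674, 0.1614, 0.2346]
ee_rot: [[-0.045, 0.999, -0.001], [0.999, 0.045, 0.001], [0.001, -0.001, -1.0]]
force: [-0.2, -0.2, -0.0]
width: -0.0
```

Run:
```python
from h import *
o=telemetry.get_obs();print(o["joint_pos"].round(1),o["position"])
for n,s in(("side",np.s_[60:260,110:300]),("top",np.s_[90:260,60:250])):
    im=viewer.get_image(n)[:,:,::-1][s];cv2.imwrite(f"pics/h_{n}.png",cv2.resize(im,None,fx=2.1,fy=2.1,interpolation=cv2.INTER_CUBIC))
a=cv2.imread("pics/h_side.png");b=cv2.imread("pics/h_top.png");h=max(a.shape[0],b.shape[0])
f=lambda i:cv2.copyMakeBorder(i,0,h-i.shape[0],0,0,0);cv2.imwrite("pics/hover.png",np.hstack([f(a),f(b)])); print(a.shape,b.shape)
```

```text
[ 13.6  37.   35.9  88.9   0.  101. ] [0.66735935 0.16138336 0.23462688]
(420, 399, 3) (357, 399, 3)
```

View pics/hover.png

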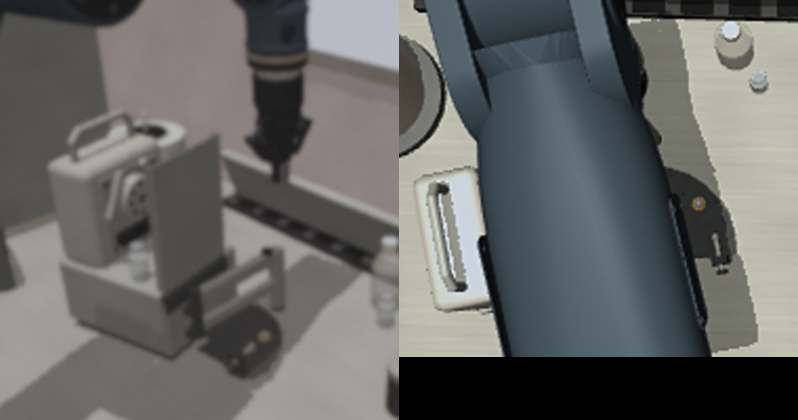

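The left half shows the hand hovering at (280,170) above and beyond the toe at (278,270). In the right half the forearm hides the shelf from above. I need to know how high the forearm's underside is before going down.

Run:
```python
from h import *
az=np.radians(13.6);n=np.array([-np.sin(az),np.cos(az),0])
for x,y in((40,15),(70,25),(110,18),(250,70),(245,20),(310,20),(308,70),(312,125)):
    o,d=ray("side",110+x/2.1,60+y/2.1)
    X=o+d*(-(o@n)/(d@n));print((x,y),"r %.3f z %.3f"%(X[:2]@[np.cos(az),np.sin(az)],X[2]))
im=viewer.get_image("side")[:,:,::-1];cv2.imwrite("pics/full.png",cv2.resize(im,None,fx=1.5,fy=1.5))
```

```text
(40, 15) r 0.285 z 0.564
(70, 25) r 0.320 z 0.548
(110, 18) r 0.375 z 0.545
(250, 70) r 0.622 z 0.428
(245, 20) r 0.616 z 0.496
(310, 20) r 0.783 z 0.463
(308, 70) r 0.776 z 0.390
(312, 125) r 0.788 z 0.298
```

View pics/full.png

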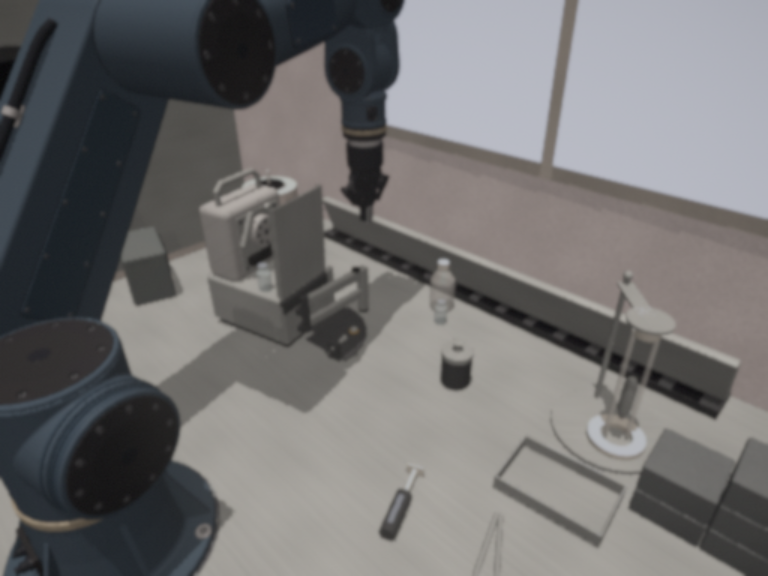

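The full view shows the forearm's underside near (300,50). That puts it at z of about 0.54 now and about 0.40 after the descent, well clear of the shelf top at 0.33. I'll go behind the toe and down.

Call:
step_arm --pt "18 0 0 0 0 0 0" --pt "18 0 0 0 0 0 0" --pt "16 0 0 0 0 0 0" --pt "0 0 20 0 0 0 0" --pt "0 0 20 0 0 0 0" --pt "0 0 20 0 0 0 0" --pt "0 0 20 0 0 0 0" --pt "0 0 20 0 0 0 0" --pt "0 0 20 0 0 0 0" --pt "0 0 20 0 0 0 0" --pt "0 0 0 0 0 0 0"

```text
clock: 5.08
position: [0.6641, 0.2089, 0.0912]
ee_rot: [[-0.038, 0.999, -0.005], [0.999, 0.038, -0.002], [-0.002, -0.006, -1.0]]
force: [-0.6, -0.5, -0.4]
width: 0.0001
```

Call:
step_arm --pt "-5 0 0 0 0 0 0" --pt "-5 0 0 0 0 0 0" --pt "-4 0 0 0 0 0 0" --pt "-3 0 0 0 0 0 0" --pt "-3 0 0 0 0 0 0"

```text
clock: 5.5
position: [0.6674, 0.1897, 0.0965]
ee_rot: [[-0.038, 0.999, 0.002], [0.999, 0.038, 0.001], [0.001, 0.002, -1.0]]
force: [1.3, 2.5, 1.3]
width: -0.0002
```

Call:
step_arm --pt "-6.2 0.6 0 0 0 2 0" --pt "-6.2 0.6 0 0 0 2 0" --pt "-6.2 0.6 0 0 0 2 0" --pt "-6.2 0.6 0 0 0 2 0" --pt "-6.2 0.6 0 0 0 2 0" --pt "-6.2 0.6 0 0 0 2 0" --pt "-6.2 0.6 0 0 0 2 0" --pt "-6.2 0.6 0 0 0 2 0" --pt "-6.2 0.6 0 0 0 2 0" --pt "-6.2 0.6 0 0 0 2 0" --pt "-6.2 0.6 0 0 0 2 0" --pt "-6.2 0.6 0 0 0 2 0" --pt "-6.2 0.6 0 0 0 2 0" --pt "-6.2 0.6 0 0 0 2 0" --pt "-6.2 0.6 0 0 0 2 0" --pt "-6.2 0.6 0 0 0 2 0"

```text
clock: 6.83
position: [0.6542, 0.0923, 0.0958]
ee_rot: [[0.499, 0.867, 0.0], [0.867, -0.499, 0.001], [0.001, 0.0, -1.0]]
force: [-0.8, 3.6, 0.4]
width: -0.0001
```

```bash
cat > st.py <<'E'
from fit import *
o=telemetry.get_obs();q=o["position"];H=model(np.load("p.npy"))["hinge"][:2];d=q[:2]-H;r=np.hypot(*d)
op=np.degrees(np.load("p.npy")[2])-90-np.degrees(np.arctan2(d[1],d[0]))+np.degrees(np.arcsin(.0205/r))
R=o["ee_rot"];yy=np.degrees(np.arctan2(R[1,1],R[0,1]))
print("r",r.round(4),"open",op.round(1),"toolopen",(np.degrees(np.load("p.npy")[2])-90-yy).round(1),"pos",q.round(4),"Ftool",(R.T@o["force"]).round(1),"t",o["clock"],o["joint_pos"].round(0))
E
python3 st.py
```

```text
r 0.1787 open 42.7 toolopen 42.8 pos [0.6542 0.0923 0.0958] Ftool [ 2.7 -2.5 -0.4] t 6.8333 [  8.  34.  11.  67.   0. 128.]
```

Call:
step_arm --pt "-6.2 0.6 0 0 0 2 0" --pt "-6.2 0.6 0 0 0 2 0" --pt "-6.2 0.6 0 0 0 2 0" --pt "-6.2 0.6 0 0 0 2 0" --pt "-3.1 0.3 0 0 0 1 0" --pt "-3.1 0.3 0 0 0 1 0" --pt "-3.1 0.3 0 0 0 1 0" --pt "-3.1 0.3 0 0 0 1 0"

```text
clock: 7.5
position: [0.6372, 0.0614, 0.0961]
ee_rot: [[0.667, 0.745, 0.003], [0.745, -0.667, 0.003], [0.004, 0.0, -1.0]]
force: [8.7, 13.1, -3.9]
width: 0.0002
```

```bash
python3 st.py
```

```text
r 0.1787 open 54.1 toolopen 54.7 pos [0.6372 0.0614 0.0961] Ftool [15.5 -2.2  3.9] t 7.5 [  5.  32.   7.  65.   0. 137.]
```

Call:
step_arm --pt "-3.1 0.3 0 0 0 1 0" --pt "-3.1 0.3 0 0 0 1 0" --pt "-3.1 0.3 0 0 0 1 0"

```text
clock: 7.75
position: [0.6312, 0.0534, 0.096]
ee_rot: [[0.705, 0.709, 0.002], [0.709, -0.705, 0.002], [0.003, 0.0, -1.0]]
force: [3.9, 6.5, -1.6]
width: -0.0002
```

```bash
python3 st.py
```

```text
r 0.1785 open 57.3 toolopen 57.7 pos [0.6312 0.0534 0.096 ] Ftool [ 7.3 -1.8  1.6] t 7.75 [  5.  31.   5.  64.   0. 140.]
```

Call:
step_arm --pt "-3.1 0.3 0 0 0 1 0" --pt "-3.1 0.3 0 0 0 1 0" --pt "-3.1 0.3 0 0 0 1 0" --pt "-3.1 0.3 0 0 0 1 0" --pt "-3.1 0.3 0 0 0 1 0" --pt "-3.1 0.3 0 0 0 1 0" --pt "-4.6 0.45 0 0 0 1.5 0" --pt "-4.6 0.45 0 0 0 1.5 0" --pt "-4.6 0.45 0 0 0 1.5 0" --pt "-4.6 0.45 0 0 0 1.5 0" --pt "-4.6 0.45 0 0 0 1.5 0" --pt "-4.6 0.45 0 0 0 1.5 0" --pt "0 0 0 0 0 0 0"

```text
clock: 8.83
position: [0.596, 0.0198, 0.0953]
ee_rot: [[0.866, 0.5, -0.001], [0.5, -0.866, -0.0], [-0.001, -0.0, -1.0]]
force: [-1.2, -1.1, 0.7]
width: 0.0
```

```bash
python3 st.py
```

```text
r 0.178 open 73.0 toolopen 72.9 pos [0.596  0.0198 0.0953] Ftool [-1.6  0.4 -0.7] t 8.8333 [  2.  27.  -1.  62.  -0. 152.]
```

Call:
step_arm --pt "-3.1 0.3 0 0 0 1 0" --pt "-3.1 0.3 0 0 0 1 0" --pt "-3.1 0.3 0 0 0 1 0" --pt "-3.1 0.3 0 0 0 1 0" --pt "-1.6 0.15 0 0 0 0.5 0" --pt "-1.6 0.15 0 0 0 0.5 0" --pt "-1 0.1 0 0 0 0.3 0" --pt "-1 0.1 0 0 0 0.3 0"

```text
clock: 9.5
position: [0.582, 0.0106, 0.0953]
ee_rot: [[0.91, 0.415, -0.0], [0.415, -0.91, -0.0], [-0.0, 0.0, -1.0]]
force: [1.7, -0.2, -0.8]
width: 0.0
```

```bash
python3 st.py
```

```text
r 0.1778 open 78.4 toolopen 78.4 pos [0.582  0.0106 0.0953] Ftool [1.4 0.9 0.8] t 9.5 [  1.  25.  -4.  61.  -0. 157.]
```

Call:
step_arm --pt "-0.6 0.06 0 0 0 0.2 0" --pt "-0.6 0.06 0 0 0 0.2 0" --pt "-0.6 0.06 0 0 0 0.2 0" --pt "-0.6 0.06 0 0 0 0.2 0" --pt "-0.6 0.06 0 0 0 0.2 0"

```text
clock: 9.92
position: [0.5794, 0.0091, 0.0953]
ee_rot: [[0.917, 0.4, -0.0], [0.4, -0.917, -0.0], [-0.0, 0.0, -1.0]]
force: [1.3, 0.4, -0.3]
width: -0.0001
```

```bash
python3 st.py
```

```text
r 0.1777 open 79.3 toolopen 79.4 pos [0.5794 0.0091 0.0953] Ftool [1.3 0.1 0.3] t 9.9167 [  1.  25.  -4.  61.  -0. 157.]
```

Call:
step_arm --pt "-0.6 0.06 0 0 0 0.2 0" --pt "-0.6 0.06 0 0 0 0.2 0" --pt "-0.6 0.06 0 0 0 0.2 0" --pt "-0.6 0.06 0 0 0 0.2 0" --pt "-0.6 0.06 0 0 0 0.2 0"

```text
clock: 10.33
position: [0.5767, 0.0077, 0.0953]
ee_rot: [[0.924, 0.384, -0.0], [0.384, -0.924, 0.0], [-0.0, -0.0, -1.0]]
force: [2.1, -0.3, -1.1]
width: -0.0004
```

Call:
step_arm --pt "-0.6 0.06 0 0 0 0.2 0" --pt "-0.6 0.06 0 0 0 0.2 0" --pt "-0.6 0.06 0 0 0 0.2 0" --pt "-0.6 0.06 0 0 0 0.2 0"

```text
clock: 10.67
position: [0.5746, 0.0066, 0.0953]
ee_rot: [[0.929, 0.371, -0.0], [0.371, -0.929, -0.0], [-0.0, 0.0, -1.0]]
force: [1.6, 0.1, -1.6]
width: -0.0
```

Now at about 81.1°; still free.

Call:
step_arm --pt "-0.6 0.06 0 0 0 0.2 0" --pt "-0.6 0.06 0 0 0 0.2 0" --pt "-0.6 0.06 0 0 0 0.2 0" --pt "-0.6 0.06 0 0 0 0.2 0"

```text
clock: 11.0
position: [0.5725, 0.0055, 0.0953]
ee_rot: [[0.934, 0.358, 0.0], [0.358, -0.934, -0.0], [0.0, 0.0, -1.0]]
force: [2.0, 0.4, -0.3]
width: -0.0004
```

Call:
step_arm --pt "-0.6 0.06 0 0 0 0.2 0" --pt "-0.6 0.06 0 0 0 0.2 0" --pt "-0.6 0.06 0 0 0 0.2 0"

```text
clock: 11.25
position: [0.5709, 0.0046, 0.0953]
ee_rot: [[0.938, 0.348, 0.0], [0.348, -0.938, -0.0], [0.0, 0.0, -1.0]]
force: [2.6, -0.7, -0.3]
width: -0.0002
```

Call:
step_arm --pt "-0.6 0.06 0 0 0 0.2 0" --pt "-0.6 0.06 0 0 0 0.2 0" --pt "-0.6 0.06 0 0 0 0.2 0"

```text
clock: 11.5
position: [0.5693, 0.0039, 0.0953]
ee_rot: [[0.941, 0.338, 0.0], [0.338, -0.941, -0.0], [0.0, 0.0, -1.0]]
force: [1.8, -0.3, -0.9]
width: -0.0
```

Call:
step_arm --pt "-0.6 0.06 0 0 0 0.2 0" --pt "-0.6 0.06 0 0 0 0.2 0"

```text
clock: 11.67
position: [0.5681, 0.0034, 0.0953]
ee_rot: [[0.944, 0.331, 0.0], [0.331, -0.944, -0.0], [0.0, 0.0, -1.0]]
force: [3.0, -0.1, -1.2]
width: 0.0
```

Call:
step_arm --pt "-0.6 0.06 0 0 0 0.2 0" --pt "-0.6 0.06 0 0 0 0.2 0" --pt "-0.6 0.06 0 0 0 0.2 0"

```text
clock: 11.92
position: [0.5672, 0.0029, 0.0954]
ee_rot: [[0.947, 0.322, 0.001], [0.322, -0.947, 0.001], [0.001, -0.0, -1.0]]
force: [10.0, 2.0, -6.1]
width: 0.0004
```

Call:
step_arm --pt "-0.6 0.06 0 0 0 0.2 0" --pt "-0.6 0.06 0 0 0 0.2 0"

```text
clock: 12.08
position: [0.5668, 0.0026, 0.0955]
ee_rot: [[0.949, 0.315, 0.003], [0.315, -0.949, 0.001], [0.003, -0.0, -1.0]]
force: [15.0, 5.3, -10.3]
width: -0.0001
```

```bash
python3 st.py
```

```text
r 0.1776 open 83.9 toolopen 84.5 pos [0.5668 0.0026 0.0955] Ftool [15.9 -0.3 10.3] t 12.0833 [  0.  23.  -7.  60.   0. 162.]
```

The leg met its stop at about 84° open, with 15.9 N on it. I'll ease to about 10 N and hold.

Call:
step_arm --pt "0.9 0 0 0 0 0 0" --pt "0 0 0 0 0 0 0" --pt "0 0 0 0 0 0 0"

```text
clock: 12.33
position: [0.5671, 0.0027, 0.0954]
ee_rot: [[0.949, 0.315, 0.002], [0.315, -0.949, 0.001], [0.002, -0.0, -1.0]]
force: [8.9, 1.8, -3.7]
width: -0.0005
```

```bash
python3 st.py
```

```text
r 0.1776 open 83.8 toolopen 84.5 pos [0.5671 0.0027 0.0954] Ftool [9.  1.1 3.7] t 12.3333 [  0.  23.  -7.  60.   0. 162.]
```

Call:
step_arm --pt "-0.2 0 0 0 0 0 0" --pt "0 0 0 0 0 0 0" --pt "0 0 0 0 0 0 0" --pt "0 0 0 0 0 0 0" --pt "0 0 0 0 0 0 0" --pt "0 0 0 0 0 0 0" --pt "0 0 0 0 0 0 0" --pt "0 0 0 0 0 0 0" --pt "0 0 0 0 0 0 0" --pt "0 0 0 0 0 0 0" --pt "0 0 0 0 0 0 0" --pt "0 0 0 0 0 0 0" --pt "0 0 0 0 0 0 0" --pt "0 0 0 0 0 0 0" --pt "0 0 0 0 0 0 0" --pt "0 0 0 0 0 0 0"

```text
clock: 13.67
position: [0.5671, 0.0027, 0.0954]
ee_rot: [[0.949, 0.315, 0.002], [0.315, -0.949, 0.001], [0.002, -0.0, -1.0]]
force: [9.1, 2.4, -5.7]
width: -0.0
```

```bash
python3 st.py
```

```text
r 0.1777 open 83.8 toolopen 84.5 pos [0.5671 0.0027 0.0954] Ftool [9.4 0.6 5.7] t 13.6667 [  0.  23.  -7.  60.   0. 162.]
```

Call:
step_arm --pt "2 0 0 0 0 0 0" --pt "4 0 0 0 0 0 0" --pt "6 0 0 0 0 0 0" --pt "6 0 0 0 0 0 0" --pt "0 0 -20 0 0 0 0" --pt "0 0 -35 0 0 0 0" --pt "0 0 -35 0 0 0 0" --pt "0 0 -35 0 0 0 0" --pt "0 0 -35 0 0 0 0" --pt "0 0 -35 0 0 0 0" --pt "0 0 -35 0 0 0 0" --pt "0 0 -35 0 0 0 0" --pt "0 0 -35 0 0 0 0" --pt "0 0 0 0 0 -7 0" --pt "0 0 0 0 0 -7 0" --pt "0 0 0 0 0 -7 0" --pt "0 0 0 0 0 -7 0" --pt "0 0 0 0 0 -7 0"

```text
clock: 15.17
position: [0.5839, 0.0082, 0.3901]
ee_rot: [[0.592, 0.806, -0.0], [0.806, -0.592, 0.0], [-0.0, -0.0, -1.0]]
force: [0.2, 0.6, -0.0]
width: 0.0002
```

Call:
step_arm --pt "0 0 0 0 0 -7 0" --pt "0 0 0 0 0 -7 0" --pt "0 0 0 0 0 -7 0" --pt "0 0 0 0 0 -7 0" --pt "0 0 0 0 0 -7 0" --pt "0 0 0 0 0 -7 0" --pt "0 0 0 0 0 -7 0" --pt "0 0 0 0 0 0 0"

```text
clock: 15.83
position: [0.5838, 0.0082, 0.3901]
ee_rot: [[-0.221, 0.975, -0.0], [0.975, 0.221, 0.0], [0.0, -0.0, -1.0]]
force: [-0.1, -0.2, 0.0]
width: -0.0
```

Run:
```python
from fit import *
m=model(np.load("p.npy"));o=telemetry.get_obs();q=o["position"];R=o["ee_rot"]
print(q,np.degrees(np.arctan2(R[1,1],R[0,1])),o["joint_pos"].round(0))
for X in(.06,.035,.017):
    t=m["W"]((X,.02,.30));print(X,t.round(4),"tool delta mm",(R.T@(t-q)*1000).round(1))
```

```text
[0.58384147 0.00819948 0.3901226 ] 12.739887895705326 [  1.  27.  43. 106.   0.  78.]
0.06 [0.4966 0.2463 0.3   ] tool delta mm [251.5 -32.6  90.1]
0.035 [0.5021 0.222  0.3   ] tool delta mm [226.5 -32.5  90.1]
0.017 [0.5062 0.2044 0.3   ] tool delta mm [208.5 -32.5  90.1]
```

Call:
step_arm --pt "20 -2.5 0 0 0 0 0" --pt "25 -3.3 0 0 0 0 0" --pt "25 -3.3 0 0 0 0 0" --pt "25 -3.3 0 0 0 0 0" --pt "25 -3.3 0 0 0 0 0" --pt "25 -3.3 0 0 0 0 0" --pt "25 -3.3 0 0 0 0 0" --pt "25 -3.3 0 0 0 0 0" --pt "25 -3.3 0 0 0 0 0" --pt "25 -3.3 0 0 0 0 0" --pt "0 0 25 0 0 0 0" --pt "0 0 30 0 0 0 0" --pt "0 0 30 0 0 0 0" --pt "0 0 0 0 0 0 0"

```text
clock: 17.0
position: [0.497, 0.2395, 0.2993]
ee_rot: [[-0.211, 0.978, -0.009], [0.978, 0.211, -0.004], [-0.002, -0.009, -1.0]]
force: [-0.6, -0.2, -0.4]
width: -0.0001
```

```bash
cat > fs.py <<'E'
from fit import *
p=np.load("p.npy");o=telemetry.get_obs();q=o["position"];R=o["ee_rot"];c,s=np.cos(p[2]),np.sin(p[2]);d=q-[p[0],p[1],0]
print("unit mm",(np.array([c*d[0]+s*d[1],-s*d[0]+c*d[1],q[2]])*1000).round(1),"Ftool",(R.T@o["force"]).round(1),"t",round(o["clock"],2),o["joint_pos"].round(0))
E
python3 fs.py
python3 - <<'E'
from h import *
im=viewer.get_image("side")[90:250,120:270,::-1];cv2.imwrite("pics/flap1.png",cv2.resize(im,None,fx=3.5,fy=3.5,interpolation=cv2.INTER_CUBIC))
E
```

```text
unit mm [ 53.3  21.1 299.3] Ftool [-0.1 -0.7  0.4] t 17.0 [ 26.  19.  17.  89.  -0. 104.]
```

View pics/flap1.png

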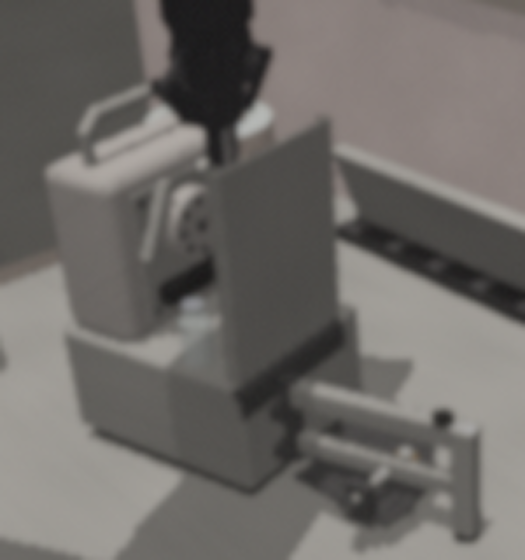

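The leg is swung out, with its rail against the stop screw at (370,490). The finger at (222,145) is behind the shelf and clear of it. I'll bring it into contact.

Call:
step_arm --pt "-12 0 0 0 0 0 0" --pt "-12 0 0 0 0 0 0" --pt "-6 0 0 0 0 0 0" --pt "-3 0 0 0 0 0 0" --pt "-3 0 0 0 0 0 0" --pt "-3 0 0 0 0 0 0" --pt "-3 0 0 0 0 0 0"

```text
clock: 17.63
position: [0.5089, 0.1997, 0.3057]
ee_rot: [[-0.214, 0.977, 0.001], [0.977, 0.214, 0.001], [0.001, 0.001, -1.0]]
force: [-0.5, 4.7, 3.3]
width: -0.0002
```

```bash
python3 fs.py
python3 - <<'E'
import numpy as np
f=lambda d,s=.177:np.array([-s*np.sin(np.radians(d))*1e3+6*np.cos(np.radians(d))+11,125+s*1e3*np.cos(np.radians(d))+6*np.sin(np.radians(d))])
for d in range(0,91,6):print(d,f(d).round(1),(f(d+3)-f(d)).round(1),(f(d+6)-f(d+3)).round(1))
E
```

```text
unit mm [ 11.7  18.4 305.7] Ftool [ 4.7  0.5 -3.3] t 17.63 [21. 18. 17. 88.  0. 99.]
0 [ 17. 302.] [-9.3  0.1] [-9.3 -0.4]
6 [ -1.5 301.7] [-9.2 -0.9] [-9.2 -1.4]
12 [-19.9 299.4] [-9.1 -1.9] [-9.  -2.3]
18 [-38.  295.2] [-8.8 -2.8] [-8.7 -3.3]
24 [-55.5 289.1] [-8.5 -3.7] [-8.3 -4.1]
30 [-72.3 281.3] [-8.1 -4.6] [-7.8 -5. ]
36 [-88.2 271.7] [-7.5 -5.4] [-7.3 -5.8]
42 [-103.   260.6] [-6.9 -6.2] [-6.6 -6.5]
48 [-116.5  247.9] [-6.3 -6.8] [-5.9 -7.2]
54 [-128.7  233.9] [-5.5 -7.5] [-5.1 -7.7]
60 [-139.3  218.7] [-4.7 -8. ] [-4.3 -8.2]
66 [-148.3  202.5] [-3.8 -8.4] [-3.4 -8.6]
72 [-155.5  185.4] [-2.9 -8.8] [-2.5 -8.9]
78 [-160.9  167.7] [-2.  -9.1] [-1.5 -9.1]
84 [-164.4  149.5] [-1.  -9.2] [-0.6 -9.3]
90 [-166.  131.] [-0.1 -9.3] [ 0.4 -9.3]
```

Call:
step_arm --pt "-9.3 0 0.2 0 0 0 0" --pt "-9.2 0 0.8 0 0 0 0" --pt "-9.2 0 1.3 0 0 0 0" --pt "-9.1 0 1.8 0 0 0 0" --pt "-9 0 2.2 0 0 0 0" --pt "-8.8 0 2.8 0 0 0 0" --pt "-8.7 0 3.2 0 0 0 0" --pt "-8.5 0 3.6 0 0 0 0" --pt "-8.3 0 4.1 0 0 0 0"

```text
clock: 18.38
position: [0.5261, 0.1206, 0.2852]
ee_rot: [[-0.214, 0.977, 0.001], [0.977, 0.214, 0.0], [0.0, 0.001, -1.0]]
force: [1.0, 3.7, 3.8]
width: 0.0002
```

```bash
python3 fs.py
```

```text
unit mm [-69.1  19.3 285.2] Ftool [ 3.4  1.7 -3.8] t 18.38 [13. 17. 12. 85.  0. 91.]
```

Call:
step_arm --pt "-8.1 0 4.6 0 0 0 0" --pt "-7.8 0 5 0 0 0 0" --pt "-7.5 0 5.4 0 0 0 0" --pt "-7.3 0 5.8 0 0 0 0" --pt "-6.9 0 6.2 0 0 0 0" --pt "-6.6 0 6.5 0 0 0 0" --pt "-6.3 0 6.8 0 0 0 0" --pt "-5.9 0 7.2 0 0 0 0" --pt "-5.5 0 7.5 0 0 0 0" --pt "-5.1 0 7.7 0 0 0 0"

```text
clock: 19.22
position: [0.5402, 0.0551, 0.2218]
ee_rot: [[-0.214, 0.977, -0.0], [0.977, 0.214, -0.0], [-0.0, -0.0, -1.0]]
force: [0.7, -0.2, 4.8]
width: 0.0001
```

```bash
python3 fs.py
```

```text
unit mm [-136.2   20.2  221.8] Ftool [-0.3  0.6 -4.8] t 19.22 [ 6. 17.  4. 76. -0. 83.]
```

Call:
step_arm --pt "-4.7 0 8 0 0 0 0" --pt "-4.3 0 8.2 0 0 0 0" --pt "-3.8 0 8.4 0 0 0 0" --pt "-3.4 0 8.6 0 0 0 0" --pt "-2.9 0 8.8 0 0 0 0" --pt "-2.5 0 8.9 0 0 0 0" --pt "-1 0 4.5 0 0 0 0"

```text
clock: 19.8
position: [0.5446, 0.0333, 0.1656]
ee_rot: [[-0.214, 0.977, -0.001], [0.977, 0.214, -0.0], [0.0, -0.001, -1.0]]
force: [0.5, -1.3, 2.8]
width: 0.0
```

```bash
python3 fs.py
```

```text
unit mm [-158.4   20.8  165.6] Ftool [-1.4  0.2 -2.8] t 19.8 [ 4. 19. -3. 69.  0. 81.]
```

Call:
step_arm --pt "-0.5 0 4 0 0 0 0" --pt "-0.4 0 4 0 0 0 0" --pt "-0.3 0 4 0 0 0 0" --pt "-0.3 0 4 0 0 0 0" --pt "-0.2 0 4 0 0 0 0" --pt "-0.1 0 3 0 0 0 0" --pt "0 0 2 0 0 0 0" --pt "0 0 1 0 0 0 0" --pt "0 0 1 0 0 0 0"

```text
clock: 20.55
position: [0.5454, 0.0319, 0.1401]
ee_rot: [[-0.214, 0.977, -0.0], [0.977, 0.214, -0.0], [-0.0, -0.0, -1.0]]
force: [-0.6, -2.0, 2.4]
width: -0.0
```

Call:
step_arm --pt "0 0 0.7 0 0 0 0" --pt "0 0 0.7 0 0 0 0" --pt "0 0 0.7 0 0 0 0"

```text
clock: 20.8
position: [0.5454, 0.0319, 0.1381]
ee_rot: [[-0.214, 0.977, 0.0], [0.977, 0.214, -0.0], [-0.0, 0.0, -1.0]]
force: [0.3, -1.0, 2.2]
width: -0.0001
```

Call:
step_arm --pt "0 0 0.6 0 0 0 0" --pt "0 0 0.6 0 0 0 0"

```text
clock: 20.97
position: [0.5454, 0.0319, 0.1369]
ee_rot: [[-0.214, 0.977, 0.0], [0.977, 0.214, 0.0], [0.0, 0.0, -1.0]]
force: [-0.3, -2.2, 2.4]
width: -0.0004
```

Call:
step_arm --pt "0 0 0.6 0 0 0 0" --pt "0 0 0.6 0 0 0 0" --pt "0 0 0.6 0 0 0 0" --pt "0 0 0.6 0 0 0 0"

```text
clock: 21.3
position: [0.5454, 0.0319, 0.1344]
ee_rot: [[-0.214, 0.977, 0.0], [0.977, 0.214, -0.0], [-0.0, 0.0, -1.0]]
force: [-0.5, -1.3, 1.1]
width: -0.0004
```

Call:
step_arm --pt "0 0 0.6 0 0 0 0" --pt "0 0 0.6 0 0 0 0" --pt "0 0 0.6 0 0 0 0"

```text
clock: 21.55
position: [0.5454, 0.0319, 0.1326]
ee_rot: [[-0.214, 0.977, 0.0], [0.977, 0.214, -0.0], [-0.0, 0.0, -1.0]]
force: [0.3, -1.7, 2.0]
width: -0.0005
```

Call:
step_arm --pt "0 0 0.5 0 0 0 0" --pt "0 0 0.5 0 0 0 0"

```text
clock: 21.72
position: [0.5454, 0.0319, 0.1316]
ee_rot: [[-0.214, 0.977, 0.0], [0.977, 0.214, -0.0], [-0.0, 0.0, -1.0]]
force: [-0.0, -1.5, 1.8]
width: 0.0
```

Call:
step_arm --pt "0 0 0.5 0 0 0 0" --pt "0 0 0.5 0 0 0 0"

```text
clock: 21.88
position: [0.5454, 0.0319, 0.1307]
ee_rot: [[-0.214, 0.977, 0.0], [0.977, 0.214, -0.0], [-0.0, 0.0, -1.0]]
force: [-1.1, -1.7, 6.6]
width: 0.0001
```

Call:
step_arm --pt "0 0 0.5 0 0 0 0" --pt "0 0 0.3 0 0 0 0"

```text
clock: 22.05
position: [0.5455, 0.0319, 0.1303]
ee_rot: [[-0.214, 0.977, 0.001], [0.977, 0.214, -0.0], [-0.0, 0.0, -1.0]]
force: [-2.6, -1.9, 10.6]
width: 0.0002
```

Call:
step_arm --pt "0 0 0.4 0 0 0 0" --pt "0 0 0 0 0 0 0"

```text
clock: 22.22
position: [0.5455, 0.0319, 0.13]
ee_rot: [[-0.214, 0.977, 0.001], [0.977, 0.214, -0.0], [-0.0, 0.001, -1.0]]
force: [-2.4, -2.3, 9.7]
width: -0.0003
```

The shelf met the pad at z = 0.131, which is level, and I pressed it to about 10 N. Now I'll let go straight upward and check.

Call:
step_arm --pt "0 0 -1 0 0 0 0" --pt "0 0 -3 0 0 0 0" --pt "0 0 -10 0 0 0 0" --pt "0 0 -25 0 0 0 0" --pt "0 0 -35 0 0 0 0" --pt "0 0 -35 0 0 0 0" --pt "0 0 -35 0 0 0 0" --pt "-30 0 -20 0 0 0 0" --pt "-35 0 0 0 0 0 0" --pt "-35 0 0 0 0 0 0" --pt "-35 0 0 0 0 0 0" --pt "-35 0 0 0 0 0 0" --pt "-35 0 0 0 0 0 0" --pt "-35 0 0 0 0 0 0" --pt "-30 0 0 0 0 0 0" --pt "0 0 0 0 0 0 0" --pt "0 0 0 0 0 0 0"

```text
clock: 23.63
position: [0.6031, -0.2332, 0.2932]
ee_rot: [[-0.212, 0.977, -0.001], [0.977, 0.212, 0.0], [0.001, -0.001, -1.0]]
force: [-0.3, 0.3, 0.9]
width: 0.0001
```

```bash
python3 fs.py
python3 - <<'E'
from h import *
a=viewer.get_image("side")[:,:,::-1];b=viewer.get_image("top")[:,:,::-1]
cv2.imwrite("pics/endtop.png",cv2.resize(b,(800,600)))
z=cv2.resize(a[105:250,130:280],None,fx=4,fy=4,interpolation=cv2.INTER_CUBIC);cv2.imwrite("pics/endside.png",z)
E
```

```text
unit mm [-431.2   23.3  293.2] Ftool [ 0.4 -0.2 -0.9] t 23.63 [-21.  32.  36.  94.   0.  57.]
```

View pics/endside.png

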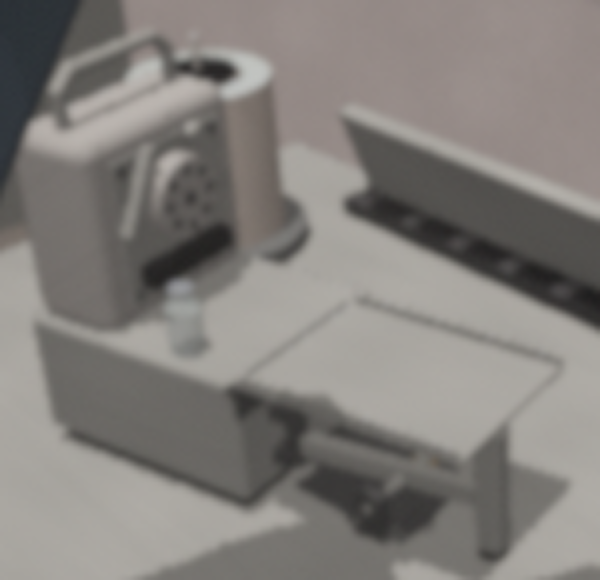

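View pics/endtop.png

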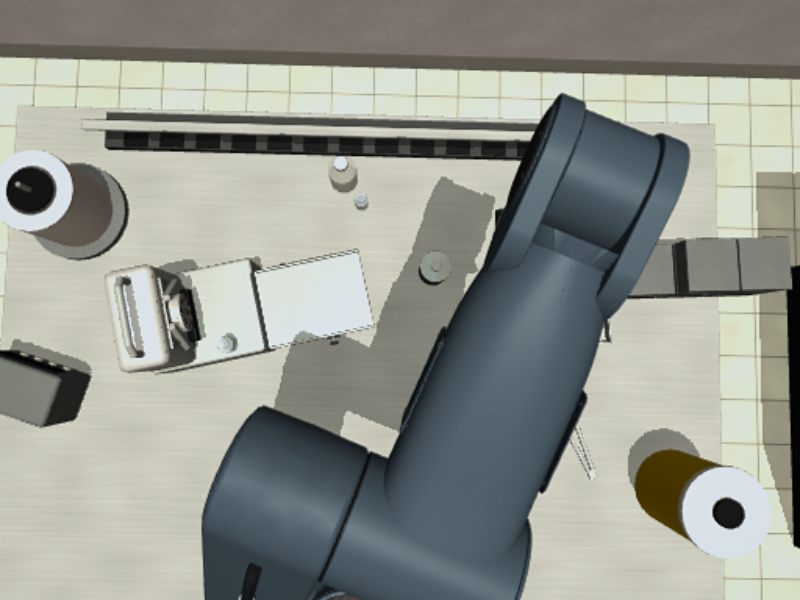

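The shelf lies level on the leg, from (235,385) to (560,365) in the side crop. The leg toe is at (490,490), and vials, pot and saline are where they were. The arm is clear of everything, so I'll hand in.

```bash
python3 -c "
from bench import close_job;print(close_job())"
```

```text
the job is handed in; nothing more can be done
None
```

The shelf is folded down and resting level on its support leg, and I handed the job in at about 24 s of the 70 s allowed.

- **Leg:** I swung it out over the catch until it met its stop at about 84° open. The highest force I read was about 16 N, at both the catch and the stop. I eased that back and held about 9–10 N sideways for roughly 1.5 s. The finger also carried 4–6 N vertically during the hold.
- **Shelf:** I pushed it over from behind with about 3–6 N. It met the pad with its top face at z = 0.131 m, which is level, and I pressed it to about 10 N before letting go.
- **Last checks:** The final pictures show the shelf level on the leg and the robot clear of everything. Both vials, the pot and the saline bottle are where they were. The arm hid the syringe shield and dish and part of the tongs in the last top view, but it never went low near them. I did not measure the leg angle again after the shelf came down.

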